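# Seat the canister's inner lid with its cap, then lift the cap off alone

## Robot

A 7-joint arm with a two-finger parallel gripper is mounted at the origin on a cart in front of the work surface, level with it; the furniture and walls round the work are solid. World frame = base frame: x ahead of the robot, y to its left, z up, the work surface at z = 0. Lengths are in m, angles in rad, forces in N, time in s.
With the tool pointing down it reaches from about 0.35 to 0.9 m from the base axis. Payload 7.2 kg.
Tool frame: the origin (TCP) lies between the finger pads, 19 mm behind the fingertips; this is the grasp point; z points along the fingers, y is the line along which they close (so a half turn about z gives the same grasp; the last joint's range is limited). The gripper opens to 88 mm and grips with 3 to 60 N. Pads are 20 mm wide; open, the fingers measure 115 mm over their backs; the gripper's body (75 mm by 178 mm) begins 61 mm behind the grasp point.
Start: joints at [-1.223, 0.411, -0.013, 1.596, 0.006, 1.134, -0.082], TCP at [0.252, 0.572, 0.241] pointing down, gripper open.
Joint ranges: [-2.95, 2.95], [-0.29, 1.99], [-1.47, 1.44], [0.14, 2.54], [-1.03, 4.17], [0.13, 1.85], [-2.86, 2.86]. Speed limits (rad/s): [2.39, 2.39, 3.01, 3.01, 3.14, 3.14, 3.14].

## Interface

Orientations are given as a unit quaternion [x, y, z, w].
In Python, from workcell import bot gives the robot as it stands. The module is installed in compiled form; this text tells all that it offers.
- The arm moves only by the tool servo_tool, never from a script. Its argument "increments" is one flat list of numbers, 4 for each row, row after row: the shift along the world's x, y, z in mm, then the turn about the world's z in degrees. A call has 1 to 20 rows; each row shifts and turns the commanded pose from where the row before left it; what a row does not reach is not made up. A row lasts 1/10 s, in which the tool goes at most 50 mm and 8.59 degrees, less where a joint would pass 70% of its speed; a pose out of reach is approached as far as the arm can. A call with a gripper value outside its range is refused whole. "grip" is the finger opening in mm, from 0 to 87.8, set as the call begins (left out, the last holds). The fingers move at their own pace and stop on an object; "force" is the grip in N (left out, the last holds). Time passes only in rows, so rows that do not move let the fingers close. It gives the time, the measured TCP pose, the force, the opening and the grip force at its end, in the units of the state.
- bot.state(): the state, without advancing time (a new reading comes with each control period).
- bot.snapshot(name): name is "scene" or "top" or "wrist"; returns a dict with "frame" (480x640x3 uint8, blue, green, red), "z_map" (480x640 float32, m along the optical axis (not along the pixel's ray), 0 where there is no reading), "intrinsics" (3x3 intrinsics, pixels), "D" ([k1, k2, p1, p2, k3] as OpenCV has them; the pictures are not rectified), "eye" and "rotation" of the camera in the world. Camera axes: x right, y up, looking along -z (the intrinsics and any distortion apply to the point x, -y, -z); pixel columns grow to the right and rows downward; lengths in m; the calibration is good to about 2 mm. A picture is of the moment at which its call begins.
- bot.hand_in(): hands the job in; it is judged then, once.
Trained networks look in the newest picture that a camera, given by its name, has taken for a name from the list of things; names that differ only in an ending like _2 or _b are one class to them, and where a whole thing is asked for, a point or a joint stands for the part that bears it (a point fixed in the world has none). Each returns a list of dicts, best first, with "p" (0 to 1); they miss things now and then, are a little off and sometimes report something else, mostly with a low value. They report only what shows in the picture. A call takes as long as a camera call. They do not tell look-alikes from the thing itself.
- bot.spot_in(target, camera): "bbox" ([left, top, right, bottom] as shares, 0 to 1, of the picture: columns of its width, rows of its height, round what is visible of it).
The state is a dict: "time": time; "joints": joint angles; "joint_velocities": joint speeds; "effort": joint torques, N m; "ee_pos": TCP position; "ee_rot": TCP orientation; "force": force on the tool from outside, world axes, zero at the start; "torque": the same for the moment, N m; "gripper_width": finger opening in m; "grip_force": force on a finger pad.
Only numpy, scipy, OpenCV 4.12 (cv2) and the standard library are available. Lean on these libraries where they do the work, as an engineer would, in place of code of your own. Each camera call takes 0.05 s, during which the arm holds its last target. There are 200 camera calls.

## Task

Finish packing the vial canister: stand the one vial left on the table upright in the empty middle place of the rack, then pick up the blue cap with the white inner lid locked in it and lower both together fully home, the white marks on the cap in line with the red ribs in the canister's mouth. Now turn the cap anticlockwise until it lets go of the inner lid and lift the cap alone, leaving the inner lid seated and undisturbed so that it can be sealed with a label. Finish while still holding the cap level and still, about a hand's breadth clear above the canister; drop nothing, and leave the label roll and temperature logger alone.

Things in the scene. Friction and masses are not known exactly. Their poses are not given: they have to be found in the camera images.
- canister: Round aluminium pot with a blue band, fixed to the table, 150 mm across, wall 5 mm, rim 80 mm high, mouth 140 mm across. Origin: centre of the underside, z up. Two red ribs inside the mouth at its +x and -x sides. On its floor (6 mm up) a grey rack block, top 28 mm up, with five 25 mm square holes: four at x, y = +-34 mm hold vials, the middle one is empty.
- rib_a (a point): Top of the red rib at the canister's +x side, 66.5 mm from the axis; a like one at -x. 9 mm wide, rounded on top, reaching 8 mm in from the wall, from 1 mm below the rim downward. The slots of the inner lid's plug go over them.
- rack_middle (a point): Floor of the empty middle hole of the rack, on the canister's axis, 6 mm above its origin: where the vial's underside belongs.
- last_vial: The one green-capped glass vial standing on the table, 21 mm diameter, 55 mm high, 21 g. Origin: centre of the underside, z up. Grip it with the TCP about 44 mm above its foot, so that the fingertips stay above the rack.
- inner_lid: White round inner lid, about 0.18 kg: flange 148 mm across, 5 mm thick, over a black plug 134 mm across, 10 mm deep. Origin: centre of the plug's foot, z up. Seated, the flange rests on the rim, origin 70 mm above the canister's. The plug has 16 mm slots at +x and -x for the ribs (either way round, within 3 degrees; else it stops 9 mm high) and 3 mm play in the mouth.
- cap: Blue outer cap, about 0.25 kg, 168 mm across, 36 mm high without its grip. Origin: centre of the skirt's lower edge, z up. Starts over the inner lid on the table, locked to it by three hooks: x axes in line, origin 2 mm above the inner lid's. It rises 2.5 mm before the hooks lift the inner lid; side play 2 mm. White marks on top along its x axis.
- cap_grip (a point): On the cap's axis, 60 mm above its origin: TCP height to grip the black bar from above, fingers closing along the cap's y. Bar along x, 76 mm long, 14 mm thick, top 10 mm higher. Turned anticlockwise from above relative to the inner lid, the cap is free from 31 degrees on, with a stop at about 80; aim at 55. Clockwise is stopped at once.
- label_roll: Roll of red seal labels, 81 x 120 x 42 mm, loose, a bystander. Origin at the centre of its underside.
- thermo_logger: White temperature logger, 56 x 95 x 20 mm, loose, a bystander. Origin at the centre of its underside.
Mind the look-alikes: they are no part of the job. There is more than one size of the canister; the job needs the larger.

How it is judged:
By the outcome, as a careful person would: the job done as asked, in the order asked, and still so for the second after the job is handed in, while the arm keeps its last pose, push and grip.
It also fails if it takes over 54 s, if anything falls off the work surface, if the arm or the gripper's body presses on something with over 40 N, if the wrist force passes 120 N, or if a joint passes its speed limit or range.

## Working session

There is one attempt and no reset: what is moved stays moved. The work goes in short steps, Python scripts to look and compute and a tool call to move; the robot and the scene stay as the last step left them, time stands still between calls to the robot, and variables do not carry over. Pictures are saved under pics/ and viewed, at most 10 in all, crops included, and the job is handed in when it is done.

Besides the shell and the picture viewer there is one more tool, called after "Emit:" in YAML: its name, and indented under it one key for each argument. servo_tool: Moves the arm, as the interface text tells. Its arguments: {"type":"object","properties":{"increments":{"type":"array","items":{"type":"number"}},"grip":{"type":"number"},"force":{"type":"number"}},"required":["increments"]}

```bash
mkdir -p pics; cat > h.py <<'E'
import numpy as np, cv2
from workcell import bot
def snap(n,save=None):
    s=bot.snapshot(n)
    np.savez(f'{n}.npz',**s)
    if save: cv2.imwrite(f'pics/{save}.png',s['frame'])
    return s
def world(s,u,v,z=None):
    """pixel(s)->world by depth, or by plane height z"""
    p=cv2.undistortPoints(np.array([[u,v]],float).reshape(-1,1,2),s['intrinsics'],s['D']).reshape(2)
    d=s['rotation']@np.array([p[0],-p[1],-1.])
    t=s['z_map'][int(round(v)),int(round(u))] if z is None else (z-s['eye'][2])/d[2]
    return s['eye']+t*d
def cloud(s):
    K=s['intrinsics']; g=np.mgrid[0:480,0:640]; uv=np.stack([g[1],g[0]],-1).reshape(-1,1,2).astype(float)
    p=cv2.undistortPoints(uv,K,s['D']).reshape(-1,2)
    d=np.c_[p[:,0],-p[:,1],-np.ones(len(p))]@s['rotation'].T
    return (s['eye']+s['z_map'].reshape(-1,1)*d).reshape(480,640,3)
E
python3 - <<'E'
from h import *
a=snap('top','top1'); b=snap('scene','scene1')
for c in ('top','scene'):
    for t in ('canister','last_vial','inner_lid','cap','cap_grip','label_roll','thermo_logger'):
        print(c,t,[(round(d['p'],2),[int(x*y) for x,y in zip(d['bbox'],(640,480,640,480))]) for d in bot.spot_in(t,c)])
print(a['eye'],b['eye'],bot.state()['ee_rot'],bot.state()['time'])
E
```

```text
top canister [(0.83, [334, 176, 386, 223]), (0.57, [360, 252, 432, 321])]
top last_vial [(0.39, [172, 242, 183, 249])]
top inner_lid []
top cap [(0.7, [226, 226, 294, 295])]
top cap_grip [(0.82, [226, 226, 300, 297])]
top label_roll [(0.59, [278, 153, 317, 191]), (0.54, [225, 225, 293, 293])]
top thermo_logger [(0.68, [454, 307, 496, 346])]
scene canister [(0.65, [340, 220, 385, 249]), (0.57, [327, 251, 403, 321])]
scene last_vial [(0.7, [192, 221, 201, 239]), (0.21, [214, 225, 284, 277])]
scene inner_lid []
scene cap [(0.86, [214, 225, 286, 273])]
scene cap_grip [(0.74, [214, 227, 287, 277])]
scene label_roll [(0.92, [304, 212, 350, 238])]
scene thermo_logger [(0.74, [413, 331, 470, 366])]
[ 0.47149882 -0.05114545  1.47781105] [-0.3598905  -0.51188828  0.56320517] [ 2.06390874e-01  9.78469624e-01  4.22183379e-05 -2.84578531e-07] 0.8
```

View pics/top1.png

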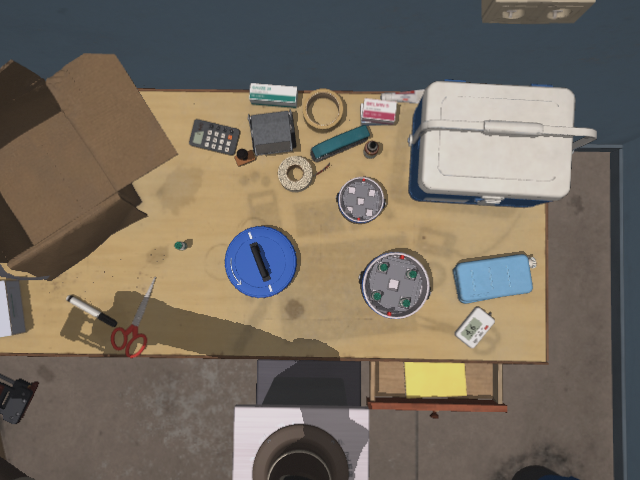

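View pics/scene1.png

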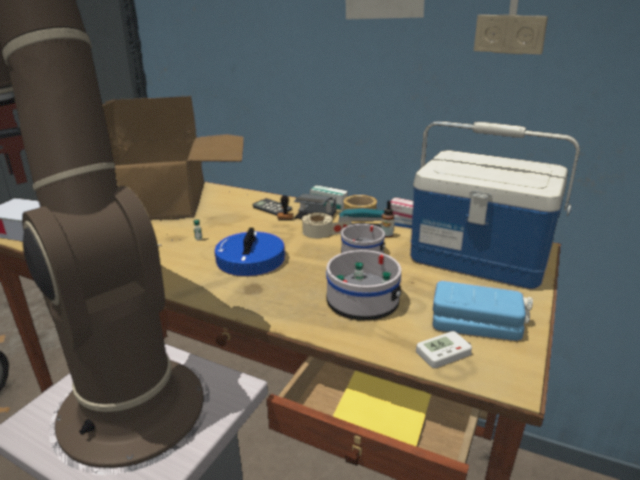

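The top view shows the large canister at (395,284) and a smaller look-alike at (361,200). The cap, with its black bar, is at (261,262). The green-capped vial is at (181,245); its look-alikes are the brown bottle at (372,148) and the dark stamp at (243,155). The scissors and marker at (130,340) are bystanders.

```bash
python3 - <<'E'
from h import *
s=dict(np.load('top.npz')); W=cloud(s); f=s['frame'].astype(int); B,G,R=f[...,0],f[...,1],f[...,2]
def circ(P):
    A=np.c_[P[:,:2],np.ones(len(P))]; x=np.linalg.lstsq(A,(P[:,:2]**2).sum(1),rcond=None)[0]
    c=x[:2]/2; return c,np.sqrt(x[2]+c@c)
def box(m,l,t,r,b):
    k=np.zeros_like(m); k[t:b,l:r]=m[t:b,l:r]; return k
print('table z',np.median(W[300:320,250:300,2]))
# canister rim
m=box(W[...,2]>0.072,355,245,440,325)&(W[...,2]<.09)
P=W[m]; c,r=circ(P); 
for _ in range(3):
    d=np.abs(np.hypot(*(P[:,:2]-c).T)-0.0725); P2=P[d<.008]; c,r=circ(P2)
print('can',c,r,len(P2),np.median(P2[:,2]))
red=box((R>150)&(G<90)&(B<90),355,245,440,325)
n,l,st,ce=cv2.connectedComponentsWithStats(red.astype(np.uint8))
for i in range(1,n):
    if st[i,4]>2:
        w=world(s,*ce[i],z=.079); print('rib',ce[i],st[i,4],w, np.degrees(np.arctan2(w[1]-c[1],w[0]-c[0])),np.hypot(*(w[:2]-c)))
# cap
blue=box((B>130)&(R<80),215,215,305,305)
n,l,st,ce=cv2.connectedComponentsWithStats(blue.astype(np.uint8)); 
P=W[box(np.ones_like(blue),215,215,305,305)]; 
top=P[(P[:,2]>.025)&(P[:,2]<.045)]; print('cap top z',np.median(top[:,2]),len(top))
h=cv2.convexHull(top[:,:2].astype(np.float32)).reshape(-1,2); print('cap',circ(h),cv2.minEnclosingCircle(h))
bar=P[(P[:,2]>.055)&(P[:,2]<.085)]; print('bar',len(bar),bar.mean(0),np.median(bar[:,2]),cv2.minAreaRect(bar[:,:2].astype(np.float32)))
wh=box((R>170)&(B>170)&(G>170),215,215,305,305)
n,l,st,ce=cv2.connectedComponentsWithStats(wh.astype(np.uint8))
for i in range(1,n):
    if st[i,4]>3: print('mark',ce[i],st[i,4],world(s,*ce[i],z=.038))
# vial
g=box((G>R+30)&(G>B+5),165,232,195,258)
ys,xs=np.nonzero(g); print('vial px',xs.mean(),ys.mean(),len(xs),world(s,xs.mean(),ys.mean(),.05))
P=W[box(np.ones_like(g),165,232,195,258)]; P=P[P[:,2]>.045]; print(len(P),P.mean(0),P.min(0),P.max(0))
cr=lambda l,t,r,b:cv2.resize(s['frame'][t:b,l:r],(400,400),interpolation=cv2.INTER_CUBIC)
cv2.imwrite('pics/crop.png',np.hstack([cr(352,240,442,330),cr(150,215,210,275)]))
b=dict(np.load('scene.npz')); W=cloud(b); print('vial scene',W[215:242,188:206][W[215:242,188:206,2]>.045].mean(0))
for y,p in enumerate(()): pass
E
```

```text
Traceback (most recent call last):
  File "h.py", line 17, in cloud
    d=np.c_[p[:,0],-p[:,1],-np.ones(len(p))]@s['rotation'].T
      ~~~~~~~~~~~~~~~~~~~~~~~~~~~~~~~~~~~~~~^~~~~~~~~~~~~~~~
ValueError: matmul: Input operand 1 has a mismatch in its core dimension 0, with gufunc signature (n?,k),(k,m?)->(n?,m?) (size 4 is different from 3)
```

```bash
python3 - <<'E'
t=open('h.py').read()
t=t.replace("    np.savez","    s['rotation']=Rotation.from_quat(s['rotation']).as_matrix()\n    np.savez").replace("import numpy as np, cv2","import numpy as np, cv2\nfrom scipy.spatial.transform import Rotation")
t+='''
def load(n):
    s=dict(np.load(n+'.npz'))
    if s['rotation'].size==4: s['rotation']=Rotation.from_quat(s['rotation']).as_matrix()
    return s
def circ(P):
    A=np.c_[P[:,:2],np.ones(len(P))]; x=np.linalg.lstsq(A,(P[:,:2]**2).sum(1),rcond=None)[0]
    c=x[:2]/2; return c,np.sqrt(x[2]+c@c)
def box(m,l,t,r,b):
    k=np.zeros_like(m); k[t:b,l:r]=m[t:b,l:r]; return k
'''
open('h.py','w').write(t)
E
cat > m1.py <<'E'
from h import *
s=load('top'); W=cloud(s); f=s['frame'].astype(int); B,G,R=f[...,0],f[...,1],f[...,2]
print('table z',np.median(W[300:320,250:300,2]))
m=box(W[...,2]>0.072,355,245,440,325)&(W[...,2]<.09)
P=W[m]; c,r=circ(P)
for _ in range(3):
    d=np.abs(np.hypot(*(P[:,:2]-c).T)-0.0725); P2=P[d<.008]; c,r=circ(P2)
print('can',c,r,len(P2),np.median(P2[:,2]))
red=box((R>150)&(G<90)&(B<90),355,245,440,325)
n,l,st,ce=cv2.connectedComponentsWithStats(red.astype(np.uint8))
for i in range(1,n):
    if st[i,4]>2:
        w=world(s,*ce[i],z=.079); print('rib',ce[i],st[i,4],w, np.degrees(np.arctan2(w[1]-c[1],w[0]-c[0])),np.hypot(*(w[:2]-c)))
one=np.ones((480,640),bool)
P=W[box(one,215,215,305,305)]
top=P[(P[:,2]>.025)&(P[:,2]<.045)]; print('cap top z',np.median(top[:,2]),len(top))
h=cv2.convexHull(top[:,:2].astype(np.float32)).reshape(-1,2); print('cap',circ(h),cv2.minEnclosingCircle(h))
bar=P[(P[:,2]>.055)&(P[:,2]<.085)]; print('bar',len(bar),bar.mean(0),np.median(bar[:,2]),cv2.minAreaRect(bar[:,:2].astype(np.float32)))
wh=box((R>170)&(B>170)&(G>170),215,215,305,305)
n,l,st,ce=cv2.connectedComponentsWithStats(wh.astype(np.uint8))
for i in range(1,n):
    if st[i,4]>3: print('mark',ce[i],st[i,4],world(s,*ce[i],z=.038))
g=box((G>R+30)&(G>B+5),165,232,195,258)
ys,xs=np.nonzero(g); print('vial px',xs.mean(),ys.mean(),len(xs),world(s,xs.mean(),ys.mean(),.05))
P=W[box(one,165,232,195,258)]; P=P[P[:,2]>.045]; print(len(P),P.mean(0),P.min(0),P.max(0))
cr=lambda l,t,r,b:cv2.resize(s['frame'][t:b,l:r],(400,400),interpolation=cv2.INTER_CUBIC)
cv2.imwrite('pics/crop.png',np.hstack([cr(352,240,442,330),cr(150,215,210,275)]))
b=load('scene'); W=cloud(b); Q=W[215:242,188:206]; print('vial scene',Q[(Q[...,2]>.045)&(Q[...,0]<.7)].mean(0))
E
python3 m1.py
```

```text
table z 0.0007004921506442718
can [ 0.4428961  -0.21205202] 0.07173202596934349 517 0.08049035203328025
rib [402.  256.8] 10 [ 0.50685753 -0.22688159  0.079     ] -13.053489684324578 0.06565805838289455
rib [389.  313.8] 10 [ 0.37816474 -0.19866092  0.079     ] 168.31198714293342 0.06610196805016502
cap top z 0.03927945179018755 3671
cap (array([0.49226978, 0.09830199]), np.float64(0.08401912048640106)) ((0.4923619031906128, 0.09878542274236679), 0.08522570133209229)
bar 218 [0.49152812 0.09793956 0.07167193] 0.07186473991410303 ((0.4916931986808777, 0.09860081225633621), (0.07515859603881836, 0.014489858411252499), 21.77866554260254)
mark [249.76923077 235.53846154] 13 [0.55244942 0.12376229 0.038     ]
mark [239.14285714 283.14285714] 7 [0.44099046 0.14628533 0.038     ]
mark [269.83333333 288.        ] 12 [0.43075352 0.07451614 0.038     ]
vial px 177.84615384615384 245.0 39 [0.52743825 0.28862549 0.05      ]
49 [0.5261167  0.27960279 0.0840748 ] [ 0.47149882 -0.05114545  0.04605123] [0.53427931 0.29477276 1.47781105]
vial scene [0.43918184 0.211985   0.10107347]
```

View pics/crop.png

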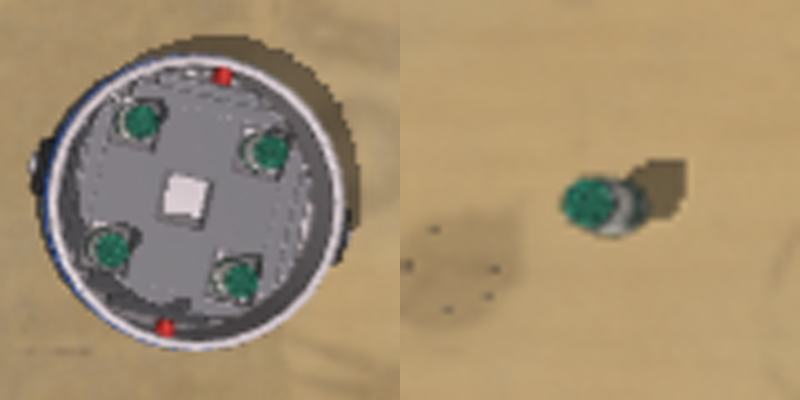

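The crop confirms the choice: the large canister has red ribs at crop (223,75) and (165,328), and its white centre hole is empty. The single vial with the green cap is at crop (590,200). Moving to look at the vial from above.

Emit:
servo_tool:
  increments: [5,-35,0,-5,5,-35,0,-5,5,-35,0,-5,5,-35,0,-5,5,-35,0,-5,5,-35,0,-5,30,-12,0,-5,30,-12,0,-5,30,-12,0,-5,30,-12,0,-5,30,-12,0,-5,30,-12,0,-5,16,-1,-10,-4.6,16,-1,-10,-4.6,16,-1,-10,-4.6,16,-1,-10,-4.6,0,0,0,0,0,0,0,0]
  grip: 60
  force: 15

```text
time: 2.6
ee_pos: [0.5261, 0.2857, 0.2012]
ee_rot: [0.778, 0.629, -0.0, 0.0]
force: [0.1, 0.7, -0.3]
gripper_width: 0.0605
grip_force: 0.0
```

```bash
python3 - <<'E'
from h import *
s=snap('wrist','w1'); W=cloud(s); st=bot.state()
q=Rotation.from_quat(st['ee_rot']).as_matrix()
print(st['time'],st['ee_pos'],np.degrees(np.arctan2(q[1],q[0])),st['force'],s['eye'])
m=(W[...,2]>.047)&(W[...,2]<.062)&(s['z_map']>0)&(np.hypot(W[...,0]-.527,W[...,1]-.287)<.03)
P=W[m]; print(len(P)); print(circ(cv2.convexHull(P[:,:2].astype(np.float32)).reshape(-1,2)),cv2.minEnclosingCircle(P[:,:2].astype(np.float32)),np.median(P[:,2]))
print(bot.spot_in('last_vial','wrist'))
E
```

```text
2.65 [0.5259164  0.28598279 0.20162087] [ 77.90451847 -12.09548018 155.89508759] [-0.37859143  0.32658195  0.40820426] [0.53916744 0.35061219 0.34342317]
527
(array([0.52583722, 0.2906928 ]), np.float64(0.008781038535181427)) ((0.525917112827301, 0.2905888557434082), 0.00910278595983982) 0.05368205508315199
[{'bbox': [0.4814, 0.4054, 0.5325, 0.4827], 'p': 0.87}]
```

View pics/w1.png

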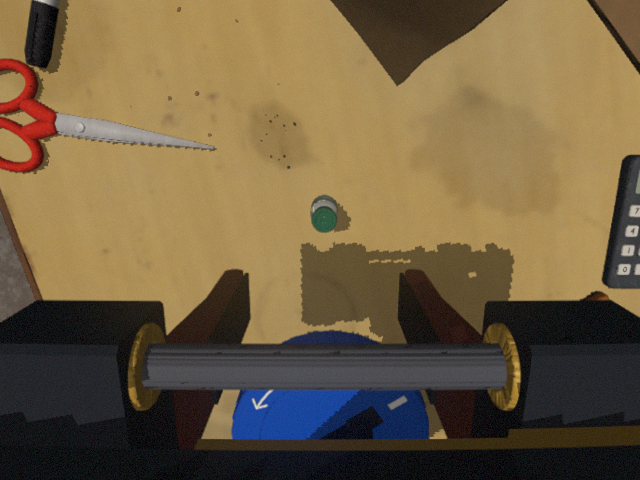

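The wrist view shows the vial at (324,215), standing alone and clear of the scissors. I'll use the wrist camera at this same yaw for the vial and then for the canister, so its calibration bias cancels.

Emit:
servo_tool:
  increments: [0,4.7,-30,0,0,0,-30,0,0,0,-30,0,0,0,-30,0,0,0,-20,0,0,0,-12,0,0,0,-5,0,0,0,0,0]

```text
time: 3.5
ee_pos: [0.5264, 0.2907, 0.0447]
ee_rot: [0.778, 0.628, 0.0, -0.0]
force: [-0.2, -0.1, -0.3]
gripper_width: 0.0601
grip_force: 0.0
```

Emit:
servo_tool:
  increments: [0,0,0,0,0,0,0,0,0,0,0,0,0,0,0,0,0,0,0,0]
  grip: 10
  force: 12

```text
time: 4.0
ee_pos: [0.5266, 0.2905, 0.0446]
ee_rot: [0.778, 0.628, 0.0, 0.0]
force: [-0.1, -0.5, -0.4]
gripper_width: 0.0234
grip_force: 0.0
```

Emit:
servo_tool:
  increments: [0,0,0,0,0,0,0,0,0,0,0,0]

```text
time: 4.3
ee_pos: [0.5265, 0.2905, 0.0445]
ee_rot: [0.778, 0.628, 0.0, 0.0]
force: [0.3, 0.3, 1.3]
gripper_width: 0.02
grip_force: 12.0
```

Emit:
servo_tool:
  increments: [0,0,10,0,0,0,25,0,0,0,40,0,0,0,40,0,0,0,40,0,-5,-30,0,0,-5,-30,0,0,-5,-30,0,0,-5,-30,0,0,-5,-30,0,0,-5,-30,0,0,-5,-30,0,0,-5,-30,0,0,-5,-30,0,0,-5,-30,0,0,-5,-30,0,0,-5,-30,0,0,-5,-30,0,0,-5,-30,0,0,-5,-30,0,0]

```text
time: 6.3
ee_pos: [0.451, -0.1608, 0.2]
ee_rot: [0.778, 0.628, 0.0, 0.0]
force: [0.5, -0.5, -0.3]
gripper_width: 0.0201
grip_force: 12.0
```

Emit:
servo_tool:
  increments: [-4,-20,0,0,-4,-20,0,0,0,-12,0,0,0,0,0,0,0,0,0,0]

```text
time: 6.8
ee_pos: [0.4434, -0.2112, 0.1996]
ee_rot: [0.779, 0.628, 0.0, -0.0]
force: [0.5, -0.5, 0.1]
gripper_width: 0.0201
grip_force: 12.0
```

```bash
cat > m2.py <<'E'
from h import *
import sys
s=snap('wrist',sys.argv[1]); W=cloud(s); st=bot.state()
q=Rotation.from_quat(st['ee_rot']).as_matrix()
print(st['time'],st['ee_pos'],np.degrees(np.arctan2(q[1],q[0])),st['force'],s['eye'],st['gripper_width'],st['grip_force'])
c=np.array([.4429,-.212])
P=W[(W[...,2]>.074)&(W[...,2]<.086)&(s['z_map']>0)]
for _ in range(6):
    d=np.abs(np.hypot(*(P[:,:2]-c).T)-0.0725); P2=P[d<.006]; c,r=circ(P2)
a=np.degrees(np.arctan2(*(P2[:,:2]-c).T[::-1])); print('can',c,r,len(P2),np.median(P2[:,2]),np.histogram(a,8,(-180,180))[0])
f=s['frame'].astype(int); B,G,R=f[...,0],f[...,1],f[...,2]
n,l,t,ce=cv2.connectedComponentsWithStats(((R>140)&(G<80)&(B<80)).astype(np.uint8))
for i in range(1,n):
    if t[i,4]>15:
        w=world(s,*ce[i],z=.078); print('red',ce[i],t[i,4],w,np.degrees(np.arctan2(w[1]-c[1],w[0]-c[0])),np.hypot(*(w[:2]-c)))
E
python3 m2.py w2
```

```text
6.85 [ 0.44350112 -0.21084398  0.19948937] [ 77.80027265 -12.19972615  82.78169864] [-0.94080768 -0.43487759  0.64352593] [ 0.45650085 -0.14648228  0.34191609] 0.019826685648771613 11.97092279791832
can [ 0.44179647 -0.20966119] 0.07147259607165768 4713 0.0786114523464454 [431  18 141 841 808 828 806 840]
red [526.75757576  50.56060606] 66 [ 0.58133038 -0.12758559  0.078     ] 30.46457665165623 0.16188303048983968
red [218.62732919 233.70186335] 161 [ 0.37774896 -0.19527958  0.078     ] 167.34437667992816 0.06564231758325084
red [425.74074074 234.01851852] 162 [ 0.50576123 -0.22342477  0.078     ] -12.14342962809507 0.06542879187952964
red [ 44.70454545 324.11363636] 44 [ 0.24339811 -0.23087201  0.078     ] -173.8976713881543 0.19952896842672466
red [ 48.19607843 334.1372549 ] 51 [ 0.24298246 -0.23843079  0.078     ] -171.7661050736144 0.2008847889817168
```

View pics/w2.png

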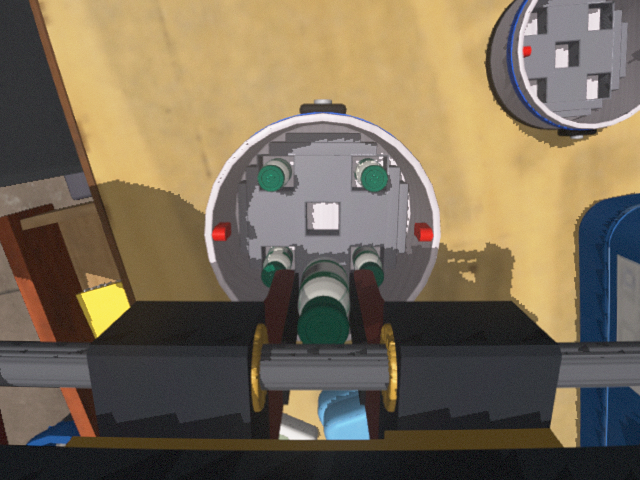

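The vial is held upright at (324,310). The middle hole at (323,216) is empty, and the ribs are at (219,234) and (426,234). I'll measure the held vial's top with the same camera to get the camera bias directly.

```bash
python3 - <<'E'
from h import *
s=load('wrist'); W=cloud(s); f=s['frame'].astype(int)
tcp=np.array([.4434,-.2110]); th=np.radians(-12.2); u=np.array([np.cos(th),np.sin(th)]); v=np.array([-u[1],u[0]])
g=box((f[...,1]>f[...,2]+25),285,290,365,345)
P=W[g]; P=P[(P[:,2]>.2)&(P[:,2]<.225)]; h=cv2.convexHull(P[:,:2].astype(np.float32)).reshape(-1,2)
c,r=circ(h); print(len(P),np.percentile(P[:,2],[5,50,95]),c,r,'closing,other',(c-tcp)@u*1e3,(c-tcp)@v*1e3)
ys,xs=np.nonzero(g); (cx,cy),pr=cv2.minEnclosingCircle(np.c_[xs,ys].astype(np.float32)); w=world(s,cx,cy,.2115); print(cx,cy,pr,w,(w[:2]-tcp)@u*1e3,(w[:2]-tcp)@v*1e3)
# hole floor centre
m=box(f.min(2)>190,300,195,345,240); ys,xs=np.nonzero(m); (c0,sz,a)=cv2.minAreaRect(np.c_[xs,ys].astype(np.float32)); print('hole',c0,sz,world(s,*c0,z=.006), world(s,*c0))
E
```

```text
1657 [0.20728416 0.20889983 0.21005317] [ 0.44238812 -0.20986599] 0.00819433105661165 closing,other -1.2286761140905884 0.8945601702633912
323.0 323.8444519042969 27.01165008544922 [ 0.44294194 -0.20743395  0.2115    ] -1.2013140282704984 3.388712169802933
hole (324.5, 215.5) (25.0, 25.0) [ 0.44275271 -0.21222136  0.006     ] [ 0.44275915 -0.21219055  0.00615744]
```

Emit:
servo_tool:
  increments: [-0.4,1.5,-20,0,0,0,-30,0,0,0,-30,0,0,0,-25,0,0,0,-14,0,0,0,0,0]

```text
time: 7.45
ee_pos: [0.4421, -0.2085, 0.0787]
ee_rot: [0.778, 0.628, -0.001, -0.002]
force: [0.7, -0.2, 0.5]
gripper_width: 0.0203
grip_force: 12.0
```

Emit:
servo_tool:
  increments: [0,0,-5,0,0,0,-5,0,0,0,-5,0,0,0,0,0]

```text
time: 7.85
ee_pos: [0.443, -0.2099, 0.0652]
ee_rot: [0.778, 0.628, 0.0, -0.0]
force: [-0.4, -0.0, -0.9]
gripper_width: 0.0197
grip_force: 12.0
```

Emit:
servo_tool:
  increments: [0,0,-5,0,0,0,-5,0,0,0,-3.5,0,0,0,0,0]

```text
time: 8.25
ee_pos: [0.4427, -0.21, 0.0513]
ee_rot: [0.778, 0.628, -0.0, -0.0]
force: [0.1, 0.8, -0.0]
gripper_width: 0.0204
grip_force: 12.0
```

Emit:
servo_tool:
  increments: [0,0,-0.8,0,0,0,0,0]

```text
time: 8.45
ee_pos: [0.4431, -0.2101, 0.051]
ee_rot: [0.778, 0.628, 0.0, 0.0]
force: [0.7, -0.3, 0.3]
gripper_width: 0.0199
grip_force: 12.0
```

Emit:
servo_tool:
  increments: [0,0,0,0,0,0,0,0,0,0,0,0,0,0,0,0]
  grip: 36

```text
time: 8.85
ee_pos: [0.4431, -0.21, 0.0511]
ee_rot: [0.778, 0.628, 0.0, 0.0]
force: [-0.3, 1.1, -0.5]
gripper_width: 0.0358
grip_force: 0.0
```

Emit:
servo_tool:
  increments: [0,0,5,0,0,0,15,0,0,0,30,0,0,0,35,0,0,0,35,0,0,0,30,0,0,0,0,0,0,0,0,0]

```text
time: 9.65
ee_pos: [0.4433, -0.2099, 0.2016]
ee_rot: [0.778, 0.628, 0.001, 0.0]
force: [0.1, -0.4, -1.0]
gripper_width: 0.036
grip_force: 0.0
```

```bash
python3 m2.py w3
```

```text
9.7 [ 0.44278909 -0.20972003  0.20077764] [ 77.79173077 -12.20826625  93.76351242] [ 0.06723681  0.29049748 -0.50235727] [ 0.45612515 -0.14511555  0.34395805] 0.03602115085441659 0.0
can [ 0.4417515  -0.20968965] 0.07150499698799945 5434 0.078621729199253 [424 645 332 825 799 809 791 809]
red [525.25        53.52941176] 68 [ 0.58134017 -0.12746256  0.078     ] 30.500940450427503 0.16200707435077608
red [219.66666667 235.07189542] 153 [ 0.3776738  -0.19538549  0.078     ] 167.41609723164788 0.06565485423193249
red [425.0754717  235.74842767] 159 [ 0.50567832 -0.22371386  0.078     ] -12.373479016568298 0.06544705780713184
red [ 44.05454545 321.01818182] 55 [ 0.24255898 -0.22800422  0.078     ] -174.74676262473218 0.20003270352761293
red [ 48.16216216 331.7027027 ] 37 [ 0.24239852 -0.23614089  0.078     ] -172.44183390146065 0.20110016791525004
```

View pics/w3.png

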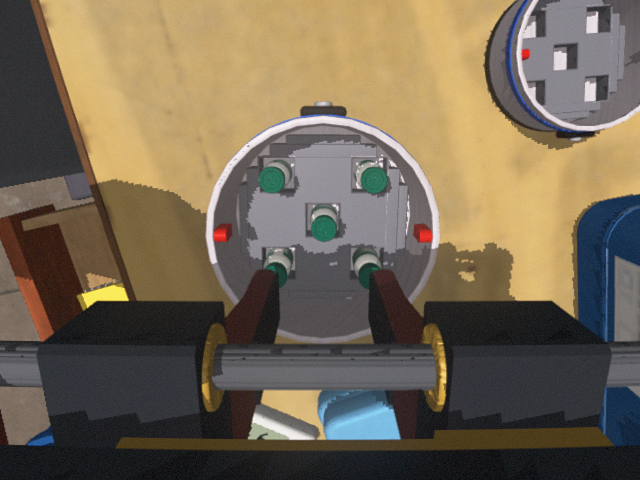

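The vial stands in the middle hole, its cap at (324,222). Next I turn the tool 90° to its lid-placing yaw and measure the canister again, which separates the camera bias in the other axis.

Emit:
servo_tool:
  increments: [0,0,2,-8.2,0,0,2,-8.2,0,0,2,-8.2,0,0,2,-8.2,0,0,2,-8.2,0,0,2,-8.2,0,0,0,-8.2,0,0,0,-8.2,0,0,0,-8.2,0,0,0,-8.2,0,0,0,-8.2,0,0,0,0,0,0,0,0]
  grip: 40

```text
time: 11.0
ee_pos: [0.4426, -0.2098, 0.2122]
ee_rot: [0.994, -0.106, -0.001, 0.0]
force: [-0.2, 0.2, 0.8]
gripper_width: 0.04
grip_force: 0.0
```

```bash
python3 m2.py w4
```

```text
11.05 [ 0.44270011 -0.209899    0.21243254] [ -12.20160545 -102.20156647 -172.12009668] [-0.61229328 -0.44338734  0.19929094] [ 0.50589561 -0.22243906  0.35439969] 0.03994892430642214 0.0
can [ 0.44209478 -0.21033391] 0.07163645670780036 4986 0.07856417180879041 [297 728 751 820 744 639 376 631]
red [150.63380282  28.02816901] 71 [ 0.5856952  -0.13386124  0.078     ] 28.03699427239883 0.1626934199031446
red [327.27906977 126.94186047] 86 [ 0.50594536 -0.22516797  0.078     ] -13.079203664210096 0.06555109481983147
red [320.65 129.35] 20 [ 0.50538885 -0.22080935  0.078     ] -9.39751459803275 0.06415508067162783
red [601.43333333 269.3       ] 30 [ 0.37392428 -0.39031356  0.078     ] -110.74507470351706 0.19245750555986757
red [326.20588235 322.02941176] 34 [ 0.3768835  -0.19666499  0.078     ] 168.16163781476965 0.06662845036600547
red [631.17647059 419.68235294] 85 [ 0.24462798 -0.40884321  0.078     ] -134.8491551305748 0.2799983535182075
```

Emit:
servo_tool:
  increments: [5,25,5,3.4,5,25,5,3.4,5,25,5,3.4,5,25,5,3.4,5,25,5,3.4,5,25,5,3.4,5,25,0,3.4,5,25,0,3.4,5,25,0,3.4,4,25,0,3.6,0,25,0,0,0,25,0,0,0,9,0,0,0,0,0,0,0,0,0,0]

```text
time: 12.55
ee_pos: [0.4921, 0.0981, 0.2429]
ee_rot: [0.982, 0.189, -0.0, 0.0]
force: [0.5, -0.5, -0.4]
gripper_width: 0.04
grip_force: 0.0
```

```bash
cat > m3.py <<'E'
from h import *
s=snap('wrist','w5'); W=cloud(s); st=bot.state()
q=Rotation.from_quat(st['ee_rot']).as_matrix()
print(st['time'],st['ee_pos'],np.degrees(np.arctan2(q[1],q[0])),s['eye'])
near=(np.hypot(W[...,0]-.4918,W[...,1]-.0985)<.1)&(s['z_map']>0)
T=W[near&(W[...,2]>.03)&(W[...,2]<.045)]; h=cv2.convexHull(T[:,:2].astype(np.float32)).reshape(-1,2)
print('top z',np.median(T[:,2]),circ(h),cv2.minEnclosingCircle(h))
b=W[near&(W[...,2]>.062)&(W[...,2]<.08)]; print('bar',len(b),np.median(b[:,2]),cv2.minAreaRect(b[:,:2].astype(np.float32)))
f=s['frame']; n,l,t,ce=cv2.connectedComponentsWithStats(((f.min(2)>160)&near).astype(np.uint8))
for i in range(1,n):
    if t[i,4]>30: print('mark',ce[i],t[i,4],world(s,*ce[i],z=.037))
E
python3 m3.py
```

```text
12.6 [0.49210187 0.09767381 0.24304341] [ 21.71982564 -68.28016837 -95.17867775] [0.55193746 0.1234423  0.38522636]
top z 0.037535536969392824 (array([0.49122049, 0.10174501]), np.float64(0.08404077654511434)) ((0.4908343553543091, 0.10194728523492813), 0.08484555035829544)
bar 1839 0.07048886151319977 ((0.49057790637016296, 0.10174600034952164), (0.07610061019659042, 0.013846366666257381), 21.8775691986084)
mark [320. 127.] 147 [0.55202456 0.12619044 0.037     ]
mark [241.19097222 214.54861111] 288 [0.46275198 0.16076803 0.037     ]
mark [320.94308943 285.45528455] 123 [0.42941284 0.07675913 0.037     ]
```

View pics/w5.png

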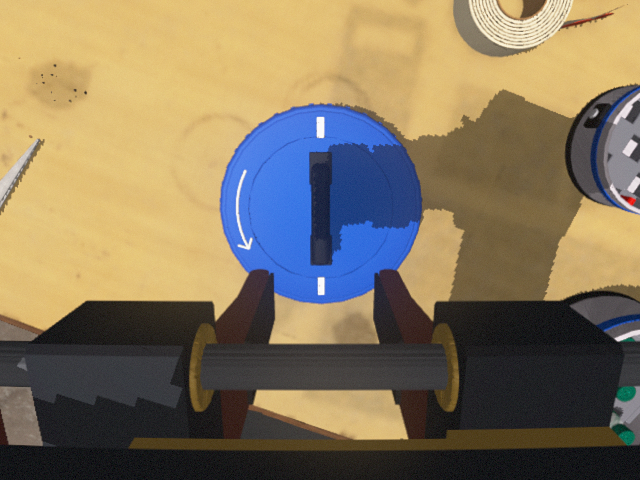

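The cap's marks at (320,127) and (321,285) and its bar are in line, at 21.9°. The wrist camera puts the cap centre at (0.4907, 0.1016). Descending to grip the bar.

Emit:
servo_tool:
  increments: [-1.4,3.7,-30,0.2,0,0,-40,0,0,0,-40,0,0,0,-35,0,0,0,-20,0,0,0,-10,0,0,0,-5,0,0,0,0,0,0,0,0,0]

```text
time: 13.5
ee_pos: [0.4914, 0.1026, 0.064]
ee_rot: [0.982, 0.19, 0.001, -0.0]
force: [0.3, 0.2, 1.4]
gripper_width: 0.0403
grip_force: 0.0
```

Emit:
servo_tool:
  increments: [0,0,0,0,0,0,0,0,0,0,0,0,0,0,0,0,0,0,0,0,0,0,0,0]
  grip: 4
  force: 50

```text
time: 14.1
ee_pos: [0.491, 0.1025, 0.0634]
ee_rot: [0.982, 0.191, 0.0, 0.0]
force: [-0.5, -1.1, 6.9]
gripper_width: 0.0137
grip_force: 50.0
```

Emit:
servo_tool:
  increments: [0,0,3,0,0,0,5,0,0,0,10,0,0,0,20,0,0,0,30,0,0,0,30,0,0,0,25,0,0,0,12,0,0,0,0,0,0,0,0,0]

```text
time: 15.1
ee_pos: [0.49, 0.1028, 0.1974]
ee_rot: [0.982, 0.191, -0.0, -0.0]
force: [-0.7, 0.3, -4.0]
gripper_width: 0.0135
grip_force: 50.0
```

```bash
python3 - <<'E'
from h import *
st=bot.state(); q=Rotation.from_quat(st['ee_rot']).as_matrix(); print(st['time'],st['ee_pos'],np.degrees(np.arctan2(q[1],q[0])),st['force'],st['torque'],st['gripper_width'])
s=snap('wrist'); W=cloud(s); z=st['ee_pos'][2]
near=(np.hypot(W[...,0]-.4918,W[...,1]-.1)<.1)&(s['z_map']>0)
T=W[near&(W[...,2]>z-.035)&(W[...,2]<z-.015)]; 
A=np.c_[T[:,:2],np.ones(len(T))]; print('tilt',np.linalg.lstsq(A,T[:,2],rcond=None)[0], np.median(T[:,2]))
f=s['frame']; n,l,t,ce=cv2.connectedComponentsWithStats(((f.min(2)>160)&near).astype(np.uint8))
for i in range(1,n):
    if t[i,4]>30: print('mark',ce[i],t[i,4],world(s,*ce[i],z=z-.0245))
b=snap('scene'); cv2.imwrite('pics/s2.png',b['frame'][100:340,150:450][::1])
E
```

```text
15.1 [0.49000475 0.1028439  0.19736335] [ 22.00632279 -67.99369718 176.29319023] [-0.74559606  0.33191775 -4.03051011] [-0.06650032  0.1722226   0.03740492] 0.013509182495951916
tilt [-0.00368642 -0.00087142  0.17335573] 0.17131421176417788
mark [323.52932551 126.94868035] 682 [0.55028648 0.12860006 0.17286335]
mark [162.21272366 255.52485089] 503 [0.47889949 0.17055631 0.17286335]
mark [127. 271.] 35 [0.46697495 0.182288   0.17286335]
mark [323.46708464 427.25705329] 319 [0.42798771 0.07936595 0.17286335]
```

View pics/s2.png

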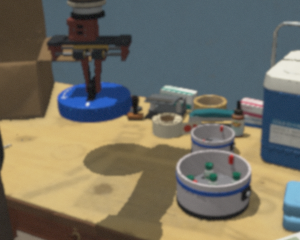

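Both parts are lifted (about 4 N) and the cap hangs level. The picture shows it clear of the table at (95,100). Carrying it over the canister with a −34.4° turn.

Emit:
servo_tool:
  increments: [-1,-5,0,-1,-2,-12,0,-2,-3,-20,0,-2.2,-3,-20,0,-2.2,-3,-20,0,-2.2,-3,-20,0,-2.2,-3,-20,0,-2.2,-3,-20,0,-2.2,-3,-20,0,-2.2,-3,-20,0,-2.2,-3,-20,0,-2.2,-3,-20,0,-2.2,-3,-20,0,-2.2,-3,-20,0,-2.2,-3,-20,0,-2.2,-3,-18,0,-2,-2,-12,0,-0.8,0,-6.3,0,0,0,0,0,0,0,0,0,0]

```text
time: 17.2
ee_pos: [0.4438, -0.2101, 0.1979]
ee_rot: [0.994, -0.108, -0.0, -0.0]
force: [-1.1, -0.7, -4.5]
gripper_width: 0.0135
grip_force: 50.0
```

```bash
cat > st.py <<'E'
from h import *
import time
L=[]
for _ in range(1):
    st=bot.state(); L.append(st['ee_pos'])
q=Rotation.from_quat(st['ee_rot']).as_matrix(); print(st['time'],st['ee_pos'],np.degrees(np.arctan2(q[1],q[0])),st['force'],st['torque'],st['gripper_width'],st['joints'])
E
python3 st.py
```

```text
17.2 [ 0.44379036 -0.21012106  0.19791587] [ -12.37961267 -102.37961948  121.94144047] [-1.07401343 -0.7343491  -4.54728203] [0.07717966 0.11532008 0.02827566] 0.013468396837808901 [-0.44035759  0.32810902  0.97706778  2.00958002 -0.32995431  0.97036316
 -1.08456998]
```

Emit:
servo_tool:
  increments: [-1,-0.3,-10,0,0,0,-16,0,0,0,-12,0,0,0,-8,0,0,0,0,0,0,0,0,0]

```text
time: 17.8
ee_pos: [0.4427, -0.2111, 0.1521]
ee_rot: [0.994, -0.108, -0.0, 0.0]
force: [-0.3, -0.7, -3.2]
gripper_width: 0.0138
grip_force: 50.0
```

Emit:
servo_tool:
  increments: [0,0,-2,0,0,0,-2,0,0,0,-2,0,0,0,-1,0,0,0,0,0]

```text
time: 18.3
ee_pos: [0.4426, -0.2109, 0.145]
ee_rot: [0.994, -0.108, -0.0, -0.0]
force: [0.7, 0.4, -4.2]
gripper_width: 0.0137
grip_force: 50.0
```

Emit:
servo_tool:
  increments: [0,0,-2,0,0,0,-2,0,0,0,-1,0,0,0,0,0]

```text
time: 18.7
ee_pos: [0.4425, -0.2109, 0.1399]
ee_rot: [0.994, -0.108, -0.0, 0.0]
force: [-0.3, 0.0, -4.8]
gripper_width: 0.0133
grip_force: 50.0
```

Emit:
servo_tool:
  increments: [0,0,-1,0,0,0,-1,0,0,0,-1,0,0,0,0,0]

```text
time: 19.1
ee_pos: [0.4426, -0.2109, 0.1369]
ee_rot: [0.994, -0.108, -0.0, 0.0]
force: [-0.5, 0.1, -4.3]
gripper_width: 0.0134
grip_force: 50.0
```

Emit:
servo_tool:
  increments: [0,0,-1,0,0,0,-1,0,0,0,0,0]

```text
time: 19.4
ee_pos: [0.4428, -0.211, 0.1351]
ee_rot: [0.994, -0.108, 0.0, 0.0]
force: [-0.5, -0.6, -1.8]
gripper_width: 0.0137
grip_force: 50.0
```

Emit:
servo_tool:
  increments: [0,0,-0.7,0,0,0,-0.7,0,0,0,0,0]

```text
time: 19.7
ee_pos: [0.4427, -0.2109, 0.1336]
ee_rot: [0.994, -0.108, 0.0, -0.0]
force: [0.3, -0.1, -2.0]
gripper_width: 0.0136
grip_force: 50.0
```

Emit:
servo_tool:
  increments: [0,0,-0.5,0,0,0,0,0,0,0,0,0]

```text
time: 20.0
ee_pos: [0.4427, -0.211, 0.1334]
ee_rot: [0.994, -0.108, 0.0, -0.0]
force: [-1.9, 1.2, 5.5]
gripper_width: 0.0137
grip_force: 50.0
```

Fully home: the predicted height is reached (0.1334) and contact is felt. I raise 1 mm so the cap floats in its hook play, then turn 55° anticlockwise.

Emit:
servo_tool:
  increments: [0,0,1.2,0,0,0,0,0,0,0,0,0]

```text
time: 20.3
ee_pos: [0.4427, -0.2109, 0.1342]
ee_rot: [0.994, -0.108, -0.0, 0.0]
force: [-0.6, 0.0, -2.3]
gripper_width: 0.0137
grip_force: 50.0
```

Emit:
servo_tool:
  increments: [0,0,0,2,0,0,0,3,0,0,0,4,0,0,0,4,0,0,0,4,0,0,0,4,0,0,0,4,0,0,0,4,0,0,0,4,0,0,0,4,0,0,0,4,0,0,0,4,0,0,0,4,0,0,0,4,0,0,0,2,0,0,0,0,0,0,0,0]

```text
time: 22.0
ee_pos: [0.4426, -0.211, 0.1343]
ee_rot: [0.932, 0.363, -0.0, 0.0]
force: [-1.1, -0.2, -2.6]
gripper_width: 0.0142
grip_force: 50.0
```

```bash
python3 st.py; python3 - <<'E'
from h import *
s=snap('wrist'); z=bot.state()['ee_pos'][2]; W=cloud(s); near=(np.hypot(W[...,0]-.4425,W[...,1]+.21)<.084)&(s['z_map']>0)&(W[...,2]>.09)
n,l,t,ce=cv2.connectedComponentsWithStats(((s['frame'].min(2)>160)&near).astype(np.uint8))
for i in range(1,n):
    if t[i,4]>80: print('mark',ce[i],t[i,4],world(s,*ce[i],z=z-.0245))
E
```

```text
22.0 [ 0.44261989 -0.21102315  0.1343172 ] [  42.51115949  -47.48884048 -102.61274286] [-1.06955574 -0.20729115 -2.55781308] [-0.08472242  0.13470184  0.01512199] 0.014174646797996154 [-0.16642167  0.35807644  0.63623432  2.06380926 -0.29241852  0.80709341
 -0.18474986]
mark [323.51659452 126.58730159] 693 [ 0.49048897 -0.16534774  0.10983988]
mark [162.11545988 255.52054795] 511 [ 0.40880585 -0.15111828  0.10983988]
mark [323.47908745 427.47528517] 263 [ 0.39303464 -0.25445411  0.10983988]
```

Emit:
servo_tool:
  increments: [0,0,1,0,0,0,1,0,0,0,1,0,0,0,1,0,0,0,1,0,0,0,0,0]

```text
time: 22.65
ee_pos: [0.4427, -0.211, 0.1395]
ee_rot: [0.932, 0.363, 0.0, 0.0]
force: [-0.5, -0.3, -1.7]
gripper_width: 0.0138
grip_force: 50.0
```

Only the cap's weight is on the wrist, so the lid has been released.

Emit:
servo_tool:
  increments: [0,0,2,0,0,0,4,0,0,0,8,0,0,0,12,0,0,0,15,0,0,0,15,0,0,0,15,0,0,0,12,0,0,0,8,0,0,0,4,0,0,0,2,0,0,0,0,0,0,0,0,0,0,0,0,0,0,0,0,0,0,0,0,0]

```text
time: 24.25
ee_pos: [0.4426, -0.211, 0.2362]
ee_rot: [0.932, 0.363, -0.0, -0.0]
force: [-0.1, -0.2, -3.0]
gripper_width: 0.0137
grip_force: 50.0
```

```bash
python3 st.py; python3 - <<'E'
from h import *
b=snap('scene'); cv2.imwrite('pics/s3.png',cv2.resize(b['frame'][120:360,260:520],(780,600)[0:2] if 0 else (650,600)))
E
```

```text
24.25 [ 0.44256394 -0.21096128  0.23617464] [  42.56986272  -47.43014171 -177.5947355 ] [-0.08633302 -0.18777302 -2.95884167] [-0.02179907  0.12209465  0.03864512] 0.01368044012371193 [-0.25066071  0.20704437  0.70040891  1.95551748 -0.15472398  1.03249105
 -0.30884205]
```

View pics/s3.png

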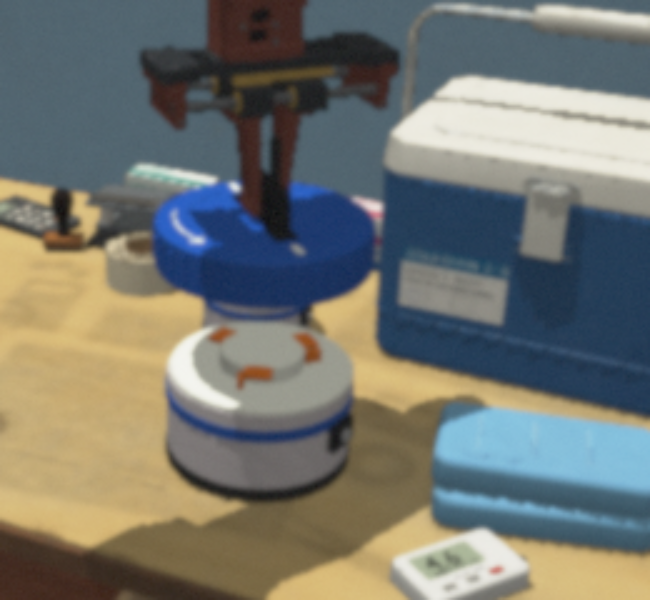

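The white lid sits flush on the canister at (260,370). The cap alone is held level above it at (265,245). Handing in.

```bash
python3 -c "
from workcell import bot
print(bot.hand_in())"
```

```text
the job is handed in; nothing more can be done
None
```

The job is handed in at about 24 s of the 54 s allowed: the vial stands in the middle hole, the inner lid is seated on the large canister, and the cap alone is held level about 90 mm above it.

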